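Assemble a bayonet filter holder

TASK

Put the filter holder together: set the blue filter stage on the fixed base, lock it with a quarter turn clockwise (seen from above) against its stop, then fit the grey cap on the stage and lock it with a clockwise quarter turn in the same way. Locked, each part sits fully home and all the orange ears line up with the orange marks on the base. Leave the other things on the worktop where they are.

Things in the scene. Friction and masses are not known exactly. Their poses are not given: they have to be found in the camera images.
- filter_base: Steel foot, dia. 110 mm, 10 mm thick, fixed to the worktop, with an aluminium column and bayonet head, lugs' top at 60 mm. Origin at the centre of the foot's underside, z up. Orange marks on the foot at +x and -x (locked), white dots at +y and -y (entry). The stage is home with its origin 46 mm above this origin.
- base_head (a point): Male bayonet: two lugs, 6 mm thick, radius 28 mm, on a neck of radius 20 mm. Each lug spans from 25 deg clockwise (from above) to 45 deg anticlockwise of this part's +x or -x, with a stop under its clockwise end. A black centring cone, dia. 28 to 22 mm, stands 5 mm above the lugs. Point: centre at the lugs' top, 60 mm above the base's underside; axes as the base's.
- filter_stage: Loose filter stage, on a flat black case 4 mm thick; 87 mm high, 0.15 to 0.31 kg. Origin at the centre of its underside, z up. Underside: open skirt, outside dia. 70, inside 63 mm, seat face 14 mm up inside with a central recess (dia. 32, 6 mm deep); at +x and -x an inner lip (28 deg wide, inner radius 23.5 mm, 0 to 6 mm up), marked outside by an orange ear (tip radius 41 mm, 2 to 16 mm up). The cap is home with its origin 68 mm above this origin.
- stage_grip (a point): Middle of the stage's blue octagonal grip, 48 mm above its underside. The grip is 58 mm across flats (flats face 0, 45, 90 ... deg from the stage's x) and 20 to 66 mm up; above it only the narrower neck and the lugs (radius 28 mm) up to 82 mm and the cone up to 87 mm.
- stage_head (a point): Same bayonet head as the base's, on the stage, lugs placed alike about the stage's own x axis; white dots at its +y and -y. Point: centre at the lugs' top, 82 mm above the stage's underside.
- filter_cap: Loose cap, on the flat black case 4 mm thick; 77 mm high, 0.13 to 0.25 kg. Origin at the centre of its underside, z up. Underside: open skirt, outside dia. 70, inside 63 mm, seat face 14 mm up inside with a central recess (dia. 32, 6 mm deep); at +x and -x an inner lip (28 deg wide, inner radius 23.5 mm, 0 to 6 mm up), marked outside by an orange ear (tip radius 41 mm, 2 to 16 mm up).
- cap_grip (a point): Middle of the cap's grey octagonal grip, 48 mm above its underside. 58 mm across flats (flats face 0, 45, 90 ... deg from the cap's x), 20 to 64 mm up; above it a white disc (dia. 48 mm) and a brass nozzle (dia. 12 mm) up to 77 mm.
- base_entry (a point): Locking, base and stage alike: lower the upper part with its x axis 65 to 135 deg (best 80 to 100) anticlockwise from the lower part's x axis, so the lips pass between the lugs; then turn clockwise to the stop, where the x axes are in line. Same after a half turn. 2 mm of up-down play under the lugs. Point: a white dot on the foot, 46 mm out at +y.
- dropper_bottle: amber-brown dropper bottle, dia. 34 x 98 mm high, standing behind the base; origin at the centre of its underside. Bystander.
- objective_can: grey canister with a blue lid, dia. 40 x 53 mm high, standing behind the base; origin at the centre of its underside. Bystander.
- lens_brush: thin wooden lens brush, 147 mm long, 10 mm thick, lying across the front edge of the worktop; origin at the middle of its underside. Bystander.
- red_slide_box: red box, 88 x 102 x 34 mm high, left of the base; origin at the centre of its underside. Bystander.
- mug: white mug with blue dots, 93 mm high, far left; origin at the centre of its underside. Bystander.
Not all that is in view belongs to the job. Leave any pink look-alike of the filter_cap alone.

How it is judged:
On the way, in this order (a step that is already met when the one before it is completed fails the run):
1. the filter stage is home on the base and turned into its lock (z of filter_stage in the frame of filter_base between 0.0435 and 0.0485 m and horizontal distance between filter_stage and filter_base below 0.005 m and angle between the x axis of filter_stage and the x axis of filter_base, either way round below 0.2 rad), for 0.2 s.
2. the cap is home on the stage and turned into its lock, the stage still locked on the base (all of step 1 and z of filter_cap in the frame of filter_stage between 0.0655 and 0.0705 m and horizontal distance between filter_cap and filter_stage below 0.005 m and angle between the x axis of filter_cap and the x axis of filter_stage, either way round below 0.2 rad), for 0.2 s.
At the end, for the whole second after the job is handed in: The stage is locked on the base and the cap on the stage: each origin at its home height above the part below (46 and 68 mm) within 2.5 mm, centred within 5 mm, x axes in line (either way round) within 0.2 rad, both at rest (under 10 mm/s) (all of step 2 and linear speed of each of filter_stage, filter_cap below 0.01 m/s); the robot touches nothing.
It fails at once if the dropper bottle is displaced by more than 40 mm (distance of dropper_bottle from where it was at the start of the episode above 0.04 m).
It fails at once if the objective can is displaced by more than 40 mm (distance of objective_can from where it was at the start of the episode above 0.04 m).
It fails at once if the lens brush is displaced by more than 40 mm (distance of lens_brush from where it was at the start of the episode above 0.04 m).
It fails at once if the red slide box is displaced by more than 40 mm (distance of red_slide_box from where it was at the start of the episode above 0.04 m).
It fails at once if the mug is displaced by more than 40 mm (distance of mug from where it was at the start of the episode above 0.04 m).
It also fails if it takes over 61 s, if anything falls off the work surface, if the arm or the gripper's body presses on something with over 40 N, if the wrist force passes 120 N, or if a joint passes its speed limit or range.

ROBOT

A 6-joint arm with a two-finger parallel gripper is mounted at the origin on a cart in front of the work surface, level with it; the furniture and walls round the work are solid. World frame = base frame: x ahead of the robot, y to its left, z up, the work surface at z = 0. Lengths are in m, angles in rad, forces in N, time in s.
With the tool pointing down it reaches from about 0.425 to 0.95 m from the base axis. Payload 3.5 kg.
Tool frame: the origin (TCP) lies on the front face of the gripper's body, between the roots of the fingers; the fingertips stand r.nose_length ahead of it and the grasp point (between the pads) lies 54 mm ahead of it (r.nose_length is the distance from the TCP to the fingertips, in m); z points along the fingers, y is the direction in which the jaws open and shut (so a half turn about z gives the same grasp; the last joint's range is limited). The gripper opens to 85 mm and grips with 20 to 120 N. Pads are 22 mm wide; open, the fingers measure 114 mm over their backs; the gripper's body (76 mm by 85 mm) begins 54 mm behind the grasp point. The pads swing forward as they close: fully open they stand 13 mm farther back than shut.
Start: joints at [-1.366, 0.286, 1.577, -0, 1.279, -0.15], TCP at [0.235, -0.633, 0.304] pointing down, gripper open.
Joint ranges: [-2.77, 2.77], [-0.9, 2.22], [0.21, 2.48], [-1.53, 4.67], [0.24, 2.81], [-2.84, 2.84]. Speed limits (rad/s): [2.79, 2.79, 3.14, 3.14, 3.14, 3.14].

INTERFACE

Orientations are given as [roll, pitch, yaw] about the fixed x, y, z axes, in that order (R = Rz(yaw) Ry(pitch) Rx(roll)).
In Python, from station import r, viewer, ticket gives the robot as it stands. The module is installed in compiled form; this text tells all that it offers.
- The arm moves only by the shell command python3 -m inch 'ROWS' [FORCE]. ROWS is text: rows parted by semicolons, each of 7 numbers parted by spaces: the turn, a rotation vector about the world's x, y, z in rad, then the shift along the world's x, y, z in mm, then the closure in counts, from 0 (fully open) to 255 (shut). In form: ax ay az dx dy dz fingers; .... A call has 1 to 20 rows; each row shifts and turns the commanded pose from where the row before left it; what a row does not reach is not made up. A row lasts 1/8 s, in which the tool goes at most 62.5 mm and 10.7 degrees, less where a joint would pass 70% of its speed; a pose out of reach is approached as far as the arm can. A call with a gripper value outside its range is refused whole. The fingers move at their own pace and stop on an object; FORCE is the grip in N (left out, the last holds). Time passes only in rows, so rows that do not move let the fingers close. It gives the time, the measured TCP pose, the force and the opening at its end, in the units of the state.
- r.sense(): the state, without advancing time (a new reading comes with each control period).
- viewer.camera(name): name is "scene" or "side" or "wrist"; returns the picture (400x640x3 uint8, red, green, blue); there is no depth.
- viewer.get_calibration(name): a dict with "camera_matrix" (3x3 intrinsics, pixels), "camera_from_world" (4x4, takes a point from world to camera coordinates). Camera axes: x right, y down, z forward; pixel columns grow to the right and rows downward; lengths in m; the calibration is good to about 2 mm. The wrist camera is an equidistant fisheye: a pixel r from the principal point sees the ray r / f radians off the axis. A picture is of the moment at which its call begins: read the wrist's pose just before it. get_calibration takes no time and is no camera call; for the wrist camera it gives the pose at the moment of the call.
- ticket.finish_job(): hands the job in, once; it reports no verdict.
The state is a dict: "time_s": time; "q": joint angles; "joint_vel": joint speeds; "tau": joint torques, N m; "position": TCP position; "eef_rot": TCP orientation; "wrist_force": force on the tool from outside, world axes, zero at the start; "ft_torque": the same for the moment, N m; "width": finger opening in m.
Only numpy, scipy, OpenCV 4.12 (cv2) and the standard library are available. Lean on these libraries where they do the work, as an engineer would, in place of code of your own. Each camera call takes 0.05 s, during which the arm holds its last target.

## Working session

There is one attempt and no reset: what is moved stays moved. The work goes in short steps, Python scripts to look and compute and a shell command to move; the robot and the scene stay as the last step left them, time stands still between calls to the robot, and variables do not carry over. Pictures are saved under pics/ and viewed, and the job is handed in when it is done.

```bash
mkdir -p pics
python3 - <<'E'
from station import r, viewer, ticket
import cv2, numpy as np
print(r.sense(), r.nose_length)
for n in ["scene","side","wrist"]:
    c=viewer.get_calibration(n); print(n,np.round(c["camera_matrix"],1).tolist(),np.round(c["camera_from_world"],3).tolist())
    cv2.imwrite(f"pics/{n}0.png",viewer.camera(n)[:,:,::-1])
E
```

```text
{'time_s': 0.0, 'q': array([-1.36598934e+00,  2.87170672e-01,  1.57816242e+00,  1.87959297e-05,
        1.27859014e+00, -1.49977269e-01]), 'joint_vel': array([-0.00052906, -0.00132172, -0.00038878,  0.00040438, -0.00058506,
        0.00216613]), 'tau': array([ 1.42428900e-03, -4.05984306e+01, -2.92621315e+01, -1.42665681e-05,
        5.85754853e-03,  5.36071497e-06]), 'position': array([ 0.23443327, -0.63246946,  0.30255153]), 'eef_rot': array([-3.13929093e+00, -3.66008706e-04,  3.54778402e-01]), 'wrist_force': array([-0.09197922, -0.88620599,  0.16014835]), 'ft_torque': array([0.00984151, 0.00097471, 0.03403616]), 'width': 0.08522019096496794} 0.0726
scene [[417.1, 0.0, 321.2], [0.0, 417.1, 203.7], [0.0, 0.0, 1.0]] [[0.382, 0.924, -0.003, -0.22], [0.764, -0.317, -0.561, -0.381], [-0.519, 0.212, -0.828, 1.869], [0.0, 0.0, 0.0, 1.0]]
side [[504.8, 0.0, 322.9], [0.0, 504.8, 204.6], [0.0, 0.0, 1.0]] [[0.675, 0.737, -0.001, -0.383], [0.312, -0.287, -0.906, -0.092], [-0.668, 0.611, -0.424, 1.965], [0.0, 0.0, 0.0, 1.0]]
wrist [[309.7, 0.0, 325.5], [0.0, 309.7, 198.0], [0.0, 0.0, 1.0]] [[0.347, -0.938, -0.003, -0.673], [-0.898, -0.333, 0.288, -0.037], [-0.271, -0.097, -0.958, 0.38], [0.0, 0.0, 0.0, 1.0]]
```

View pics/scene0.png

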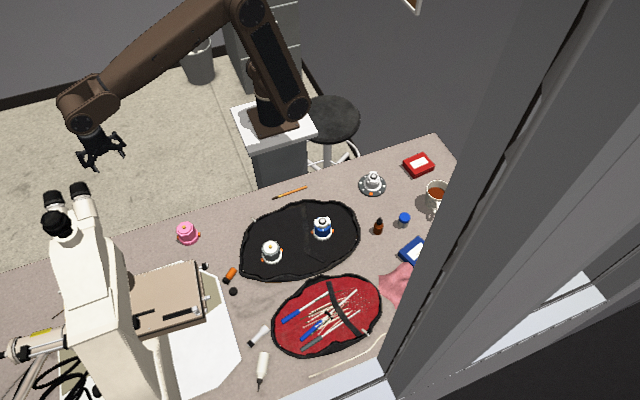

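View pics/side0.png

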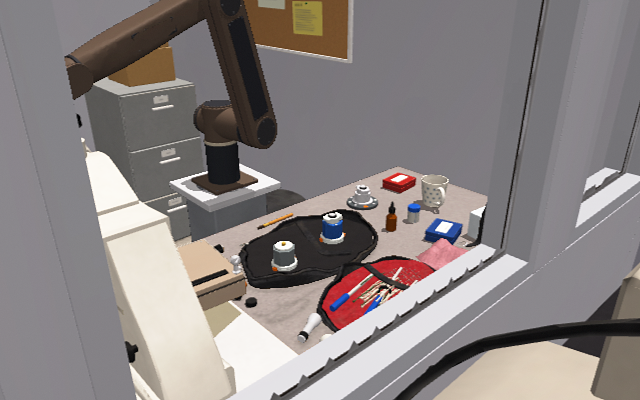

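View pics/wrist0.png

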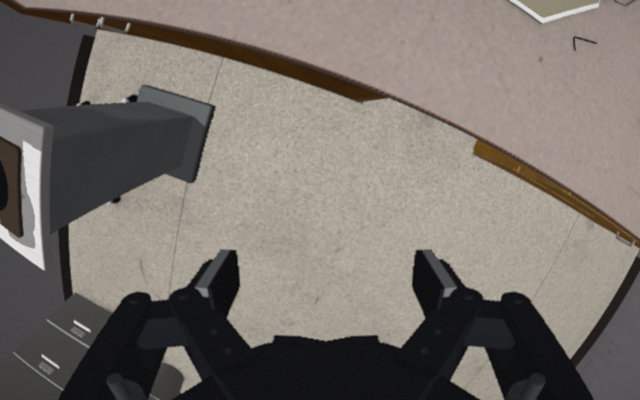

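The scene view shows the base at about (372,183), the blue stage at (322,227) and the grey cap at (270,251), both on the black case. It also shows a pink look-alike at (187,232), the bottle at (378,227), the blue-lid can at (404,219), the brush at (290,191) and the red box at (418,164). Next I'll crop the candidates and locate them.

```bash
cat > h.py <<'E'
import numpy as np, cv2
from station import r, viewer
def ray(cal,uv,fish=False):
    K=cal["camera_matrix"];T=cal["camera_from_world"];R=T[:3,:3];c=-R.T@T[:3,3]
    x=(uv[0]-K[0,2])/K[0,0];y=(uv[1]-K[1,2])/K[1,1]
    if fish:
        th=np.hypot(x,y); d=np.array([np.sin(th)*x/max(th,1e-9),np.sin(th)*y/max(th,1e-9),np.cos(th)])
    else: d=np.array([x,y,1.])
    return c,R.T@d/np.linalg.norm(d)
def onz(cal,uv,z,fish=False):
    c,d=ray(cal,uv,fish); return c+d*(z-c[2])/d[2]
def proj(cal,p,fish=False):
    K=cal["camera_matrix"];T=cal["camera_from_world"];q=T[:3,:3]@np.asarray(p)+T[:3,3]
    if fish:
        rr=np.hypot(q[0],q[1]);th=np.arctan2(rr,q[2]);x,y=q[0]/rr*th,q[1]/rr*th
    else: x,y=q[0]/q[2],q[1]/q[2]
    return np.array([K[0,0]*x+K[0,2],K[1,1]*y+K[1,2]])
def tri(rays):
    A=np.zeros((3,3));b=np.zeros(3)
    for c,d in rays:
        M=np.eye(3)-np.outer(d,d);A+=M;b+=M@c
    return np.linalg.solve(A,b)
E
python3 - <<'E'
from h import *
s=viewer.get_calibration("scene")
for n,uv,z in [("base",(372,186),.03),("stage",(322,229),.05),("cap",(270,252),.05),("pink",(187,233),.04),("bottle",(378,228),.05),("can",(404,219),.03),("brush",(290,191),.01),("redbox",(418,164),.034)]:
    print(n,np.round(onz(s,uv,z),3))
a=cv2.imread("pics/scene0.png");b=cv2.imread("pics/side0.png")
A=cv2.resize(a[150:290,160:400],None,fx=3.3,fy=3.3,interpolation=cv2.INTER_CUBIC);cv2.imwrite("pics/cropA.png",A)
B=cv2.resize(b[170:290,230:430],None,fx=4,fy=4,interpolation=cv2.INTER_CUBIC);cv2.imwrite("pics/cropB.png",B)
E
```

```text
base [0.528 0.234 0.03 ]
stage [ 0.643 -0.024  0.05 ]
cap [ 0.659 -0.225  0.05 ]
pink [ 0.468 -0.475  0.04 ]
bottle [0.716 0.162 0.05 ]
can [0.708 0.275 0.03 ]
brush [ 0.414 -0.065  0.01 ]
redbox [0.502 0.452 0.034]
```

View pics/cropA.png

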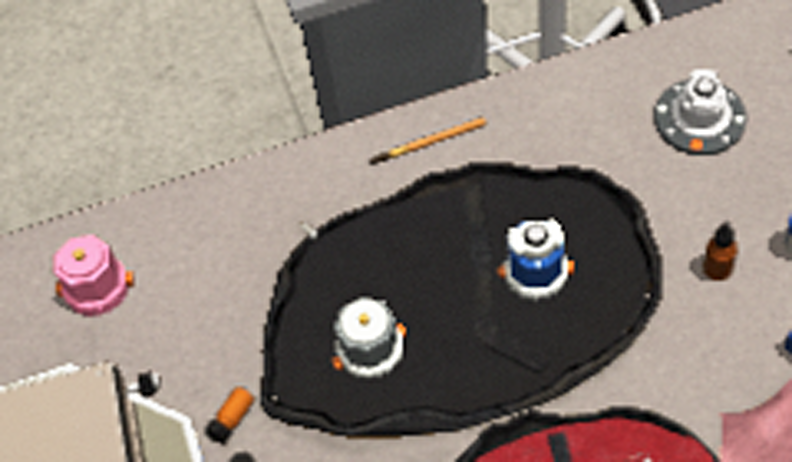

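View pics/cropB.png

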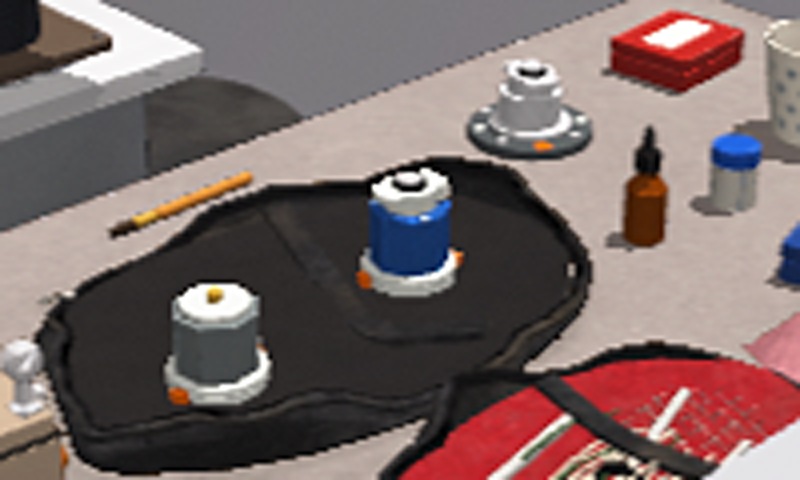

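Run:
```python
from h import *
for n in ("scene","side"):
    s=viewer.get_calibration(n); a=cv2.imread(f"pics/{n}0.png")
    hsv=cv2.cvtColor(a,cv2.COLOR_BGR2HSV)
    m=cv2.inRange(hsv,(4,150,120),(20,255,255))
    k,l,st,ce=cv2.connectedComponentsWithStats(m)
    for i in range(1,k):
        if st[i,4]>=4: print(n,np.round(ce[i],1),st[i,4],np.round(onz(s,ce[i],.013)[:2],3),np.round(onz(s,ce[i],.010)[:2],3))
c=viewer.get_calibration("wrist");T=c["camera_from_world"]
from scipy.spatial.transform import Rotation as Ro
q=r.sense();R=Ro.from_euler("xyz",q["eef_rot"]).as_matrix()
print("cam in tool",R.T@(-T[:3,:3].T@T[:3,3]-q["position"]), "axis in tool",R.T@T[2,:3])
```

```text
scene [292.7 191.2] 50 [ 0.421 -0.056] [ 0.419 -0.055]
scene [436.1 192.5] 130 [0.641 0.457] [0.639 0.459]
scene [370.5 193.2] 10 [0.546 0.22 ] [0.544 0.221]
scene [380.  226.5] 15 [0.695 0.186] [0.693 0.187]
scene [332.5 230.5] 8 [0.643 0.017] [0.642 0.018]
scene [311.6 231.8] 5 [ 0.619 -0.056] [ 0.618 -0.055]
scene [198.5 233.5] 8 [ 0.468 -0.44 ] [ 0.466 -0.44 ]
scene [177.5 237.2] 6 [ 0.454 -0.514] [ 0.451 -0.514]
scene [281.3 249.2] 6 [ 0.644 -0.182] [ 0.643 -0.181]
scene [261.8 259.4] 8 [ 0.656 -0.258] [ 0.654 -0.258]
scene [230.8 273. ] 77 [ 0.665 -0.373] [ 0.663 -0.373]
side [322.   10.5] 14 [-6.085  6.068] [-6.116  6.096]
side [302.5  34. ] 4 [-3.408  3.297] [-3.428  3.314]
side [314.5  35. ] 4 [-3.229  3.337] [-3.248  3.354]
side [171.   51.5] 4 [-3.178  1.411] [-3.197  1.421]
side [172.   61.5] 8 [-2.63   1.139] [-2.648  1.147]
side [173.   69.5] 6 [-2.27   0.961] [-2.285  0.969]
side [174.  76.] 5 [-2.015  0.837] [-2.03   0.845]
side [170.6  78.8] 5 [-1.934  0.768] [-1.948  0.775]
side [148.5  82.4] 10 [-1.921  0.59 ] [-1.936  0.596]
side [131.5  85. ] 4 [-1.918  0.463] [-1.932  0.469]
side [365. 206.] 8 [0.546 0.215] [0.541 0.219]
side [278.7 219. ] 63 [ 0.424 -0.064] [ 0.42 -0.06]
side [393.2 216.5] 20 [0.663 0.223] [0.66  0.228]
side [344.2 233.8] 4 [0.639 0.022] [0.636 0.026]
side [320.8 239.5] 12 [ 0.618 -0.055] [ 0.614 -0.052]
side [282.8 244. ] 5 [ 0.562 -0.156] [ 0.558 -0.153]
side [274.1 268.5] 17 [ 0.651 -0.257] [ 0.648 -0.254]
side [245.3 283.9] 7 [ 0.66  -0.356] [ 0.656 -0.354]
cam in tool [ 0.07412286 -0.00052662 -0.07008923] axis in tool [-0.28839906 -0.00115703  0.9575096 ]
```

```bash
python3 -m inch '0 0 0.1 28 43 -4 0;0 0 0.18 28 44 -4 0;0 0 0.18 28 44 -4 0;0 0 0.18 28 44 -4 0;0 0 0.18 28 44 -4 0;0 0 0.18 28 44 -4 0;0 0 0.18 28 44 -4 0;0 0 0.18 28 44 -4 0;0 0 0.18 28 44 -4 0;0 0 0.18 28 44 -4 0;0 0 0.18 28 44 -4 0;0 0 0.18 28 44 -4 0;0 0 0.18 28 44 -4 0;0 0 0.18 28 40 -4 0;0 0 0.04 4 0 0 0;0 0 0 0 0 0 0'
python3 - <<'E'
from h import *
s=r.sense();print(s["time_s"],s["position"],s["eef_rot"],s["q"])
c=viewer.get_calibration("wrist");np.savez("w1.npz",**c)
cv2.imwrite("pics/w1.png",viewer.camera("wrist")[:,:,::-1])
E
```

```text
time_s: 2.15
position: [0.6306, -0.0213, 0.2473]
eef_rot: [-3.141, -0.001, 2.835]
wrist_force: [0.2, 0.4, -0.3]
width: 0.0856
2.15 [ 0.63056098 -0.02130278  0.2472996 ] [-3.14136813e+00 -1.01012563e-03  2.83536874e+00] [-1.94354383e-01  2.41263219e-01  1.73832095e+00 -1.20211420e-04
  1.16303736e+00 -1.45887918e+00]
```

View pics/w1.png

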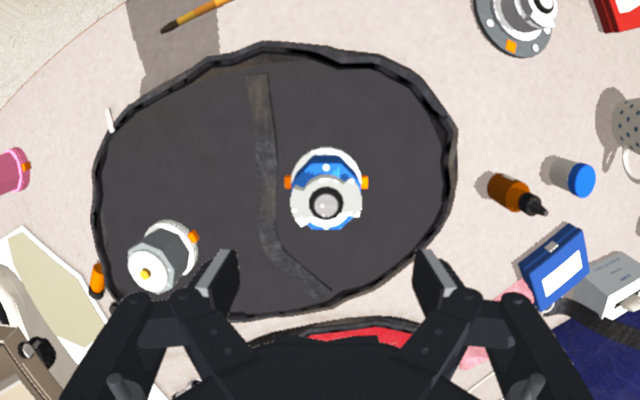

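The wrist view puts the stage dead ahead, with ears at (287,183) and (366,183) and its black cone at (325,205). The cap is at lower left (150,270), and part of the base is visible at (515,20). Now I'll measure these.

```bash
cat >> h.py <<'E'
def orange(path,cal,zs,minA=8,fish=True):
    a=cv2.imread(path);hsv=cv2.cvtColor(a,cv2.COLOR_BGR2HSV)
    m=cv2.inRange(hsv,(8,170,130),(22,255,255))
    k,l,st,ce=cv2.connectedComponentsWithStats(m)
    for i in range(1,k):
        if st[i,4]>=minA: print(np.round(ce[i],1),st[i,4],[np.round(onz(cal,ce[i],z,fish)[:2],4).tolist() for z in zs])
E
python3 - <<'E'
from h import *
c=dict(np.load("w1.npz"))
orange("pics/w1.png",c,(.013,.02,.01))
a=cv2.imread("pics/w1.png")
A=cv2.resize(a[130:250,260:400],None,fx=4,fy=4,interpolation=cv2.INTER_CUBIC)
B=cv2.resize(a[0:70,460:580],None,fx=4,fy=4,interpolation=cv2.INTER_CUBIC)
C=cv2.resize(a[200:300,110:210],None,fx=4,fy=4,interpolation=cv2.INTER_CUBIC)
cv2.imwrite("pics/w1a.png",A);cv2.imwrite("pics/w1b.png",B)
E
```

```text
[201.4   9.7] 306 [[0.4172, -0.0863], [0.4205, -0.0843], [0.4158, -0.0872]]
[510.4  45.8] 89 [[0.5435, 0.2192], [0.5439, 0.2142], [0.5434, 0.2214]]
[ 25.5 166. ] 56 [[0.4668, -0.4342], [0.4689, -0.4242], [0.4659, -0.4385]]
[287.  181.7] 74 [[0.6198, -0.0579], [0.6184, -0.0565], [0.6204, -0.0585]]
[364.8 181.1] 46 [[0.643, 0.0177], [0.6411, 0.0173], [0.6438, 0.0178]]
[518.4 187.9] 167 [[0.7046, 0.1933], [0.7013, 0.1889], [0.706, 0.1952]]
[512.7 208.5] 28 [[0.7278, 0.1823], [0.7239, 0.1781], [0.7294, 0.184]]
[193.2 235.9] 91 [[0.6455, -0.1839], [0.6435, -0.1796], [0.6463, -0.1857]]
[ 96.8 279.2] 307 [[0.6651, -0.3789], [0.6627, -0.3701], [0.6662, -0.3826]]
[146.8 271.8] 19 [[0.6732, -0.2756], [0.6706, -0.2692], [0.6743, -0.2783]]
```

View pics/w1a.png

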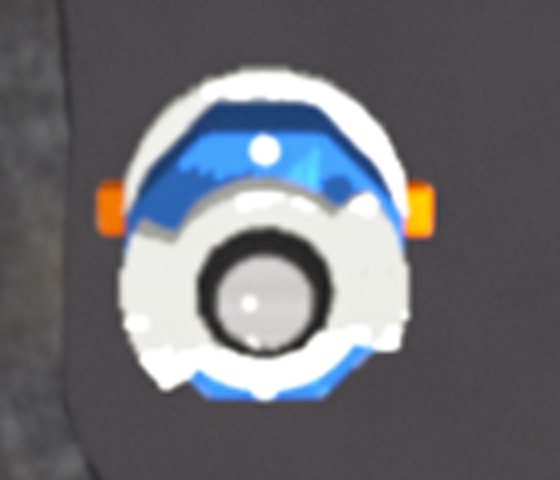

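View pics/w1b.png

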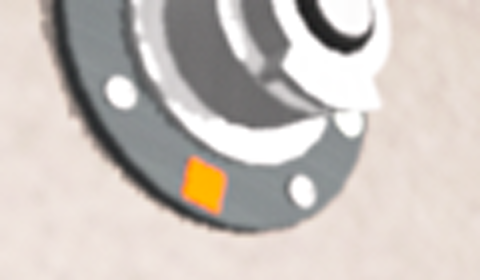

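Run:
```python
from h import *
c=dict(np.load("w1.npz"))
print("stage cone top",onz(c,(326.2,205),.091,True), "black ring", onz(c,(326.2,203.5),.088,True))
a=cv2.imread("pics/w1.png")
for n,uv in (("cap nozzle",(146.8,271.8)),):print(n,onz(c,uv,.079,True))
# base cone top approx
print("base cone",onz(c,(460+345/4,12/4),.064,True))
```

```text
stage cone top [ 0.631209   -0.01998983  0.091     ] black ring [ 0.63097298 -0.01990573  0.088     ]
cap nozzle [ 0.64879891 -0.21557199  0.079     ]
base cone [0.50791975 0.24667635 0.064     ]
```

```bash
python3 -m inch '0 0 0.007 0.6 1.3 -50 0;0 0 0 0 0 -50 0;0 0 0 0 0 -30 0;0 0 0 0 0 -11 0;0 0 0 0 0 0 60;0 0 0 0 0 0 255;0 0 0 0 0 0 255;0 0 0 0 0 0 255;0 0 0 0 0 0 255' 60
```

```text
time_s: 3.32
position: [0.6324, -0.0209, 0.109]
eef_rot: [3.141, 0.004, 2.842]
wrist_force: [-0.2, -0.4, 6.7]
width: 0.0574
```

```bash
python3 -m inch '0 0 0 0 0 25 255;0 0 0 0 0 50 255;0 0 0 0 30 55 255;0 0 0 0 55 15 255;0 0 0 0 57 0 255;0 0 0 0 57 0 255;0 0 0 0 30 0 255;0 0 0 0 0 0 255;0 0 0 0 0 0 255'
python3 - <<'E'
from h import *
s=r.sense();print(s["time_s"],s["position"],s["eef_rot"],s["q"],s["wrist_force"])
c=viewer.get_calibration("wrist");np.savez("w2.npz",**c)
cv2.imwrite("pics/w2.png",viewer.camera("wrist")[:,:,::-1])
E
```

```text
time_s: 4.45
position: [0.6306, 0.2078, 0.2506]
eef_rot: [-3.14, -0.002, 2.842]
wrist_force: [-0.7, -1.0, -2.8]
width: 0.0569
4.45 [0.63055579 0.20779861 0.25057571] [-3.14007654e+00 -1.87162458e-03  2.84192334e+00] [ 1.65909854e-01  3.07922551e-01  1.64995708e+00 -5.55069514e-04
  1.18606614e+00 -1.10500965e+00] [-0.6954029  -0.98048927 -2.83366529]
```

View pics/w2.png

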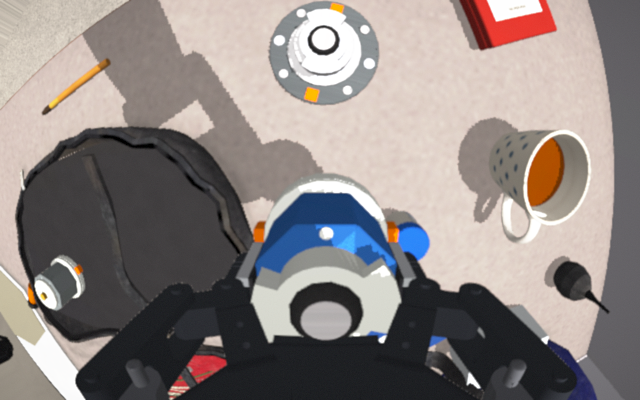

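Run:
```python
from h import *
c=dict(np.load("w2.npz"))
orange("pics/w2.png",c,(.010,.013,.159))
a=cv2.imread("pics/w2.png")
hsv=cv2.cvtColor(a,cv2.COLOR_BGR2HSV)
A=cv2.resize(a[0:115,255:395],None,fx=5,fy=5,interpolation=cv2.INTER_CUBIC);cv2.imwrite("pics/w2a.png",A)
```

```text
[336.7   7.1] 72 [[0.4638, 0.2718], [0.4647, 0.2714], [0.5102, 0.2519]]
[80.2 81.6] 337 [[0.4151, -0.0443], [0.4165, -0.0416], [0.4849, 0.0873]]
[311.3  94.2] 139 [[0.5434, 0.2208], [0.5435, 0.2209], [0.5516, 0.2254]]
[543.5 172.8] 1505 [[0.6981, 0.4684], [0.6968, 0.4661], [0.6322, 0.3542]]
[258.8 232.1] 176 [[0.6654, 0.1205], [0.6644, 0.1215], [0.6152, 0.1731]]
[392.1 231.6] 171 [[0.7084, 0.2614], [0.707, 0.2611], [0.6376, 0.2465]]
[ 78.2 269.1] 48 [[0.6463, -0.1896], [0.6455, -0.1856], [0.6052, 0.0117]]
[ 30.8 295.9] 82 [[0.6698, -0.3968], [0.6687, -0.3908], [0.6175, -0.0962]]
```

View pics/w2a.png

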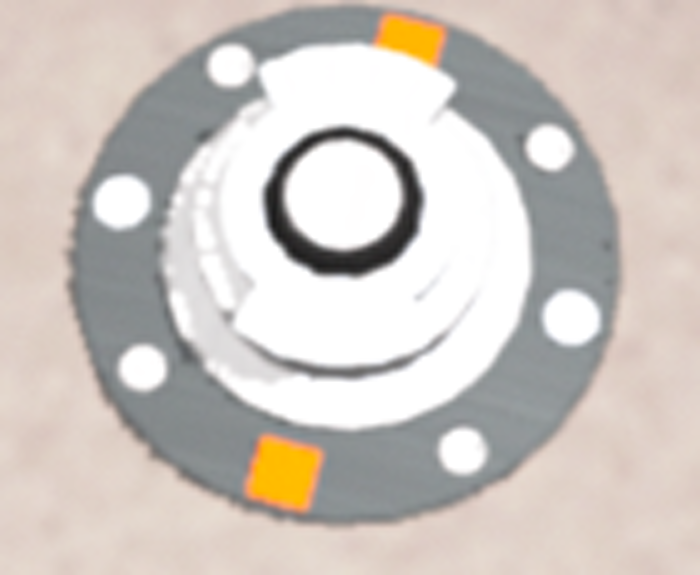

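Run:
```python
from h import *
c=dict(np.load("w2.npz"))
d1=onz(c,(279.4+.0,40.2),.010,True)[:2];d2=onz(c,(369.4,63.6),.010,True)[:2]
m=onz(c,(311.3,94.2),.010,True)[:2]; m2=onz(c,(336.7,7.1),.010,True)[:2]
print(d1,d2,(d1+d2)/2,"len",np.linalg.norm(d1-d2),"ang y",np.degrees(np.arctan2(*(d2-d1)[::-1])))
ce=(d1+d2)/2
print("mark vec",m-ce,np.linalg.norm(m-ce),np.degrees(np.arctan2(*(m-ce)[::-1])),np.degrees(np.arctan2(*(m-m2)[::-1])))
print("cone",onz(c,(323.8,37.6),.065,True),onz(c,(323.8,40),.0625,True))
# foot outline ellipse
a=cv2.imread("pics/w2.png");hsv=cv2.cvtColor(a,cv2.COLOR_BGR2HSV)
for h in (.013+.138,.159):pass
e1=onz(c,(258.8,232.1),.157,True);e2=onz(c,(392.1,231.6),.157,True)
print("ears mid",(e1+e2)/2,np.linalg.norm(e1-e2),np.degrees(np.arctan2(*(e2-e1)[1::-1])))
```

```text
[0.48016705 0.20722585] [0.52998182 0.28506953] [0.50507444 0.24614769] len 0.0924183390053106 ang y 57.38346317019136
mark vec [ 0.03832612 -0.02532959] 0.0459399571377042 -33.46056837481593 -32.62401310587266
cone [0.50389499 0.24629429 0.065     ] [0.50535055 0.2458291  0.0625    ]
ears mid [0.62721563 0.20954432 0.157     ] 0.07766185890904523 73.04005867894043
```

```bash
python3 -m inch '0 0 -0.069 -31 9.3 0 255;0 0 -0.069 -31 9.3 -10 255;0 0 -0.069 -31 9.3 -25 255;0 0 -0.069 -31 9.2 -25 255;0 0 0 0 0 0 255;0 0 0 0 0 0 255'
python3 - <<'E'
from h import *
s=r.sense();print(s["time_s"],s["position"],s["eef_rot"],s["q"],s["wrist_force"])
c=viewer.get_calibration("wrist");np.savez("w3.npz",**c)
cv2.imwrite("pics/w3.png",viewer.camera("wrist")[:,:,::-1])
b=viewer.camera("scene")[:,:,::-1];cv2.imwrite("pics/s3.png",b)
b2=viewer.camera("side")[:,:,::-1];cv2.imwrite("pics/d3.png",b2)
A=np.hstack([cv2.resize(b[130:230,320:420],(400,400),interpolation=cv2.INTER_CUBIC),cv2.resize(b2[120:220,310:410],(400,400),interpolation=cv2.INTER_CUBIC)])
cv2.imwrite("pics/s3c.png",A)
E
```

```text
time_s: 5.25
position: [0.5081, 0.2446, 0.1926]
eef_rot: [3.14, 0.002, 2.565]
wrist_force: [0.0, -0.2, -1.3]
width: 0.057
5.25 [0.50813854 0.24462136 0.19258836] [3.14036967e+00 1.52667300e-03 2.56495900e+00] [ 2.68884422e-01  1.62369604e-01  1.94048276e+00 -3.84732572e-04
  1.03681244e+00 -7.25083686e-01] [ 0.04573342 -0.16188648 -1.2822212 ]
```

View pics/w3.png

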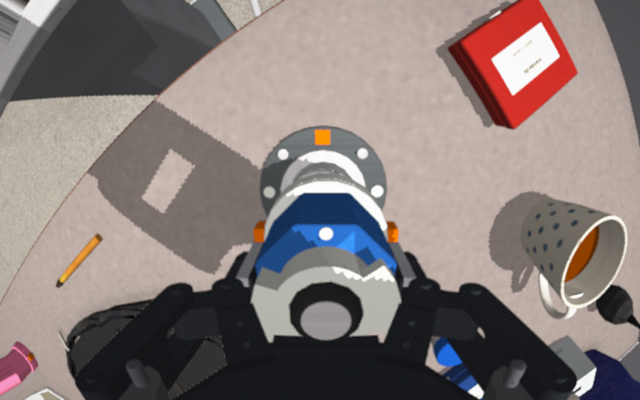

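View pics/s3c.png

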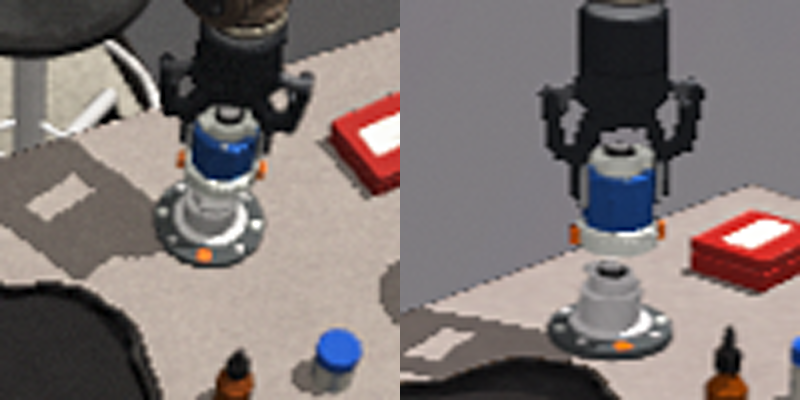

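The stage hangs over the base. In the wrist view its ears are at (260,232) and (392,232), and the base mark is centred at (322,137). I'll check the centring numerically.

Run:
```python
from h import *
c=dict(np.load("w3.npz"))
orange("pics/w3.png",c,(.010,.0966,.094),20)
for n,f in (("scene","s3"),("side","d3")):
    print(n); orange(f"pics/{f}.png",viewer.get_calibration(n),(.010,.0966,),3,False)
```

```text
[321.9 136.8] 216 [[0.4658, 0.2701], [0.4592, 0.2753], [0.4594, 0.2752]]
[392.6 233.1] 147 [[0.5718, 0.2767], [0.5289, 0.2797], [0.5302, 0.2796]]
[258.4 234.1] 136 [[0.5065, 0.1748], [0.486, 0.2127], [0.4866, 0.2116]]
[580.3 256.1] 550 [[0.7453, 0.4662], [0.6428, 0.4042], [0.6459, 0.4061]]
[ 79.8 258.1] 337 [[0.4131, -0.0441], [0.4246, 0.0689], [0.4242, 0.0655]]
scene
[294.2 191. ] 27 [[0.4199, -0.0496], [0.4805, -0.0669]]
[435.8 192.2] 106 [[0.6372, 0.4584], [0.6836, 0.4078]]
[370.7 193.1] 9 [[0.5439, 0.222], [0.5964, 0.1869]]
[380.3 226.3] 9 [[0.6932, 0.188], [0.7359, 0.1552]]
[198.5 234. ] 6 [[0.4677, -0.4403], [0.5252, -0.4321]]
[281.3 249.2] 6 [[0.6426, -0.1813], [0.6887, -0.19]]
[261.7 259.6] 7 [[0.6551, -0.2587], [0.7003, -0.2623]]
[230.6 272.9] 71 [[0.6628, -0.3733], [0.7075, -0.3695]]
side
[375. 177.] 5 [[0.3854, 0.4424], [0.5277, 0.2798]]
[353.5 178.5] 8 [[0.3393, 0.3695], [0.4871, 0.2154]]
[365.4 205.8] 5 [[0.5412, 0.2215], [0.6654, 0.0847]]
[278.6 219.1] 61 [[0.4194, -0.0607], [0.5578, -0.1644]]
[393.2 216.8] 17 [[0.6611, 0.2269], [0.7712, 0.0895]]
[283.2 243.4] 5 [[0.5557, -0.1496], [0.6782, -0.2429]]
[274.3 268.5] 15 [[0.648, -0.2534], [0.7596, -0.3345]]
[245.4 283.2] 5 [[0.6537, -0.352], [0.7646, -0.4216]]
```

```bash
python3 -m inch '0 0 0 -2.5 -0.7 0 255;0 0 0 0 0 -15 255;0 0 0 0 0 -12 255;0 0 0 0 0 -7 255;0 0 0 0 0 -4 255;0 0 0 0 0 -2 255;0 0 0 0 0 0 255;0 0 0 0 0 0 255'
```

```text
time_s: 6.4
position: [0.5049, 0.2448, 0.1522]
eef_rot: [3.141, 0.001, 2.566]
wrist_force: [-1.2, 0.7, -2.9]
width: 0.0575
```

```bash
python3 -m inch '0 0 0 0 0 -1 255;0 0 0 0 0 -1 255;0 0 0 0 0 0 255'
```

```text
time_s: 6.78
position: [0.5048, 0.2448, 0.1507]
eef_rot: [3.141, 0.0, 2.566]
wrist_force: [-2.8, -0.1, 3.7]
width: 0.0573
```

```bash
python3 -m inch '0 0 -0.1 -0.2 0 0 255;0 0 -0.15 -0.3 -0.1 0 255;0 0 -0.15 -0.3 -0.1 0 255;0 0 -0.15 -0.3 -0.1 0 255;0 0 -0.15 -0.3 -0.1 0 255;0 0 0 0 0 0 255'
```

```text
time_s: 7.52
position: [0.5041, 0.2443, 0.1507]
eef_rot: [3.139, 0.0, 1.867]
wrist_force: [0.5, -1.6, 2.4]
width: 0.0573
```

```bash
python3 -m inch '0 0 -0.15 -0.3 -0.1 0 255;0 0 -0.15 -0.3 -0.1 0 255;0 0 -0.15 -0.3 0 0 255;0 0 -0.15 -0.3 0 0 255;0 0 -0.15 -0.3 0 0 255;0 0 -0.08 0 0 0 255;0 0 -0.03 0 0 0 255;0 0 0 0 0 0 255'
python3 - <<'E'
from h import *
s=r.sense();print(s["time_s"],s["position"],s["eef_rot"],s["q"],s["wrist_force"],s["ft_torque"])
E
```

```text
time_s: 8.52
position: [0.5023, 0.244, 0.1507]
eef_rot: [3.14, -0.0, 1.008]
wrist_force: [-0.4, -2.5, 5.1]
width: 0.0569
8.525 [0.50228826 0.24398489 0.15066902] [ 3.14038512e+00 -3.91837293e-04  1.00794107e+00] [ 2.70693525e-01  2.10533070e-01  1.97310412e+00 -7.71425671e-04
  9.56853745e-01  8.33993085e-01] [-0.43171963 -2.48255316  5.12910737] [-0.51712875  0.27135564  0.02819632]
```

```bash
python3 -m inch '0 0 -0.03 0 0 0 255;0 0 -0.02 0 0 0 255;0 0 0 0 0 0 255'
python3 - <<'E'
from h import *
s=r.sense();print(s["time_s"],s["position"],s["eef_rot"],s["wrist_force"],s["ft_torque"])
E
```

```text
time_s: 8.9
position: [0.5025, 0.2443, 0.1507]
eef_rot: [3.14, -0.001, 0.959]
wrist_force: [0.1, -2.1, 6.1]
width: 0.0573
8.9 [0.50245111 0.24425178 0.15066082] [ 3.13972120e+00 -1.28459868e-03  9.59045964e-01] [ 0.0911558  -2.10565906  6.12598195] [-0.26827354  0.08915565  0.4072587 ]
```

```bash
python3 -m inch '0 0 0 0 0 0 120;0 0 0 0 0 0 0;0 0 0 0 0 0 0;0 0 0 0 0 0 0;0 0 0 0 0 20 0;0 0 0 0 0 50 0;0 0 0 0 0 50 0;0 0 0 30 -40 20 0;0 0 0 0 0 0 0;0 0 0 0 0 0 0'
python3 - <<'E'
from h import *
s=r.sense();print(s["time_s"],s["position"],s["eef_rot"],s["wrist_force"],s["q"])
c=viewer.get_calibration("wrist");np.savez("w4.npz",**c)
cv2.imwrite("pics/w4.png",viewer.camera("wrist")[:,:,::-1])
orange("pics/w4.png",c,(.010,.055),20)
E
```

```text
time_s: 10.15
position: [0.5311, 0.2041, 0.2887]
eef_rot: [-3.14, 0.001, 0.955]
wrist_force: [-0.5, 0.2, 0.3]
width: 0.0855
10.15 [0.5311428  0.20408208 0.2887006 ] [-3.13976462e+00  1.00563416e-03  9.55075006e-01] [-0.49883709  0.15386073  0.29013724] [1.88373461e-01 6.79635371e-02 1.85512691e+00 6.58897461e-04
 1.22049475e+00 8.03868963e-01]
[465.4 112.2] 220 [[0.7099, 0.1703], [0.6923, 0.1825]]
[322.5 158.5] 201 [[0.537, 0.2198], [0.5417, 0.2256]]
[342.8 333.5] 40 [[0.4134, -0.0045], [0.4341, 0.0302]]
```

View pics/w4.png

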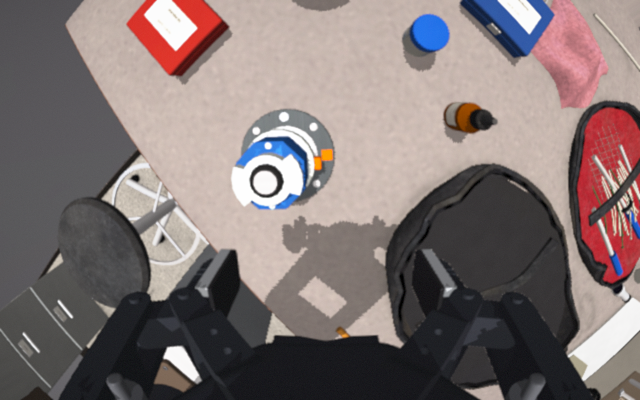

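The stage's right ear at (318,163) lies radially in line with the base mark at (328,155), and the cone top is at (267,181). I'll check the angle and height.

Run:
```python
from h import *
c=dict(np.load("w4.npz"))
a=cv2.imread("pics/w4.png")
A=cv2.resize(a[100:215,220:345],None,fx=6,fy=5,interpolation=cv2.INTER_NEAREST);A=cv2.resize(a[100:215,220:345],None,fx=5,fy=5,interpolation=cv2.INTER_CUBIC);cv2.imwrite("pics/w4a.png",A)
print("cone",onz(c,(266.5,181),.133,True))
```

```text
cone [0.505474   0.24641153 0.133     ]
```

View pics/w4a.png

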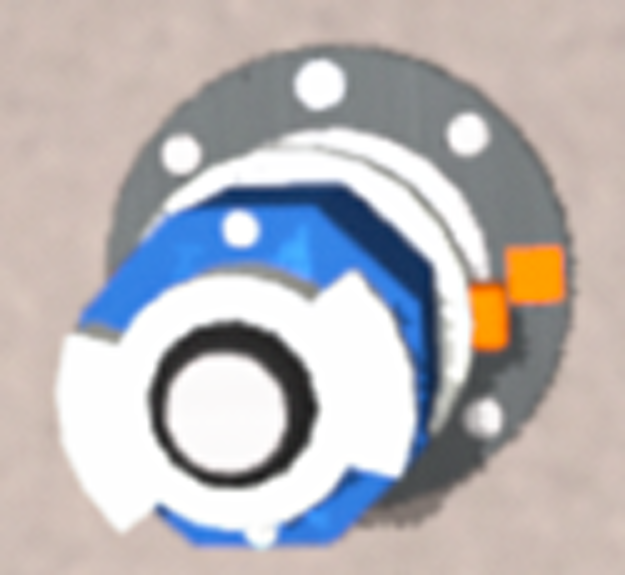

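Run:
```python
from h import *
c=dict(np.load("w4.npz"))
e=onz(c,(318,163.6),.055,True)[:2];m=onz(c,(327.2,154.4),.010,True)[:2]
k=np.array([.5050,.2460])
for p in(e,m): print(p,np.linalg.norm(p-k),np.degrees(np.arctan2(*(p-k)[::-1])))
w=onz(c,(220+240/5,100+230/5),.112,True)[:2];print("dot",w,np.degrees(np.arctan2(*(w-k)[::-1])))
```

```text
[0.53505936 0.22394001] 0.03728549635189196 -36.274240757643874
[0.54400378 0.22050051] 0.04659955513810434 -33.17544758331226
dot [0.51796874 0.26708675] 58.407712882054774
```

```bash
python3 -m inch '0 0 0.1 8 -30 0 0;0 0 0.18 13 -48 -2 0;0 0 0.18 13 -48 -6 0;0 0 0.18 13 -48 -6 0;0 0 0.18 13 -48 -6 0;0 0 0.18 13 -48 -6 0;0 0 0.18 13 -48 -6 0;0 0 0.18 13 -48 -6 0;0 0 0.18 13 -48 -6 0;0 0 0.02 7 -10 -2 0;0 0 0 0 0 0 0;0 0 0 0 0 0 0'
python3 - <<'E'
from h import *
s=r.sense();print(s["time_s"],s["position"],s["eef_rot"],s["wrist_force"],s["q"])
c=viewer.get_calibration("wrist");np.savez("w5.npz",**c)
cv2.imwrite("pics/w5.png",viewer.camera("wrist")[:,:,::-1])
orange("pics/w5.png",c,(.013,.081,.079),10)
E
```

```text
time_s: 11.7
position: [0.6506, -0.218, 0.2433]
eef_rot: [3.141, -0.001, 2.517]
wrist_force: [-0.4, 0.1, 0.8]
width: 0.0851
11.7 [ 0.65057972 -0.21795633  0.24334404] [ 3.14137954e+00 -1.42957433e-03  2.51682403e+00] [-0.36307119  0.1407705   0.78364988] [-4.70972793e-01  3.60657984e-01  1.59639336e+00  4.63498186e-04
  1.18592140e+00 -1.41717466e+00]
[608.6  32.5] 31 [[0.699, 0.2174], [0.6746, 0.1288], [0.6754, 0.1314]]
[613.1  52.4] 25 [[0.7256, 0.2086], [0.6952, 0.122], [0.6961, 0.1246]]
[350.7 157. ] 43 [[0.645, -0.1821], [0.6328, -0.1803], [0.6332, -0.1804]]
[ 91.9 168.9] 81 [[0.4671, -0.4365], [0.4952, -0.3772], [0.4944, -0.3789]]
[ 44.4 194.4] 19 [[0.4265, -0.5471], [0.4637, -0.4628], [0.4626, -0.4653]]
[322.1 204.1] 86 [[0.6677, -0.2334], [0.6504, -0.22], [0.6509, -0.2204]]
[215.2 253.5] 13 [[0.6445, -0.3666], [0.6324, -0.3231], [0.6328, -0.3244]]
```

View pics/w5.png

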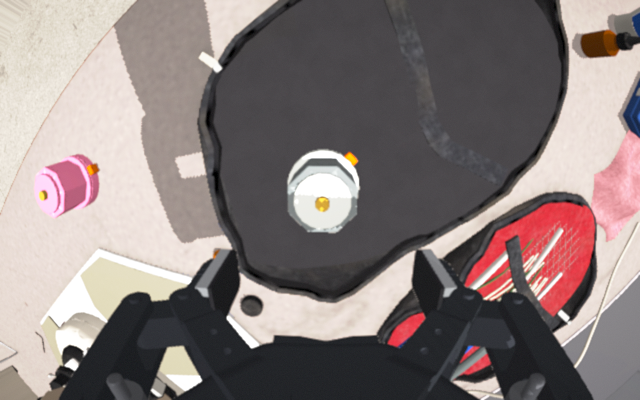

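The grey cap is in view at (322,204), with its nozzle and a single visible ear at (351,157). That puts the centre at (0.6506, -0.2202), the ear radius at 38.5 mm (as expected) and the x axis at 98.4°. I'll grasp it on the flats at 45° to the ears.

```bash
python3 -m inch '0 0 -0.013 0 -2.2 -50 0;0 0 0 0 0 -50 0;0 0 0 0 0 -26 0;0 0 0 0 0 -10 0;0 0 0 0 0 0 60;0 0 0 0 0 0 255;0 0 0 0 0 0 255;0 0 0 0 0 0 255;0 0 0 0 0 0 255' 60
```

```text
time_s: 12.88
position: [0.6519, -0.2226, 0.1101]
eef_rot: [3.141, 0.004, 2.503]
wrist_force: [0.3, 0.5, 5.9]
width: 0.057
```

```bash
python3 -m inch '0 0 0 0 0 25 255;0 0 0 0 0 50 255;0 0 0 0 0 55 255;0 0 -0.06 -5 20 38 255;0 0 -0.08 -16 50 0 255;0 0 -0.08 -16 52 0 255;0 0 -0.08 -16 52 0 255;0 0 -0.08 -16 52 0 255;0 0 -0.08 -16 52 0 255;0 0 -0.08 -16 52 0 255;0 0 -0.08 -16 52 0 255;0 0 -0.08 -16 52 0 255;0 0 -0.016 -12 30 0 255;0 0 0 0 0 0 255;0 0 0 0 0 0 255'
python3 - <<'E'
from h import *
s=r.sense();print(s["time_s"],s["position"],s["eef_rot"],s["wrist_force"],s["q"])
c=viewer.get_calibration("wrist");np.savez("w6.npz",**c)
cv2.imwrite("pics/w6.png",viewer.camera("wrist")[:,:,::-1])
b=viewer.camera("scene")[:,:,::-1];cv2.imwrite("pics/s6.png",b)
b2=viewer.camera("side")[:,:,::-1];cv2.imwrite("pics/d6.png",b2)
A=np.hstack([cv2.resize(b[110:210,320:420],(400,400),interpolation=cv2.INTER_CUBIC),cv2.resize(b2[110:210,310:410],(400,400),interpolation=cv2.INTER_CUBIC)])
cv2.imwrite("pics/s6c.png",A)
z=s["position"][2]-.1055+.009
print(z);orange("pics/w6.png",c,(.01,.055,z),10)
for n,f in (("scene","s6"),("side","d6")):
    print(n); orange(f"pics/{f}.png",viewer.get_calibration(n),(.055,z),3,False)
E
```

```text
time_s: 14.75
position: [0.5056, 0.2413, 0.2752]
eef_rot: [-3.141, 0.001, 1.787]
wrist_force: [-0.6, -0.3, -1.4]
width: 0.0572
14.75 [0.50556902 0.24134788 0.27517414] [-3.14051043e+00  6.55238453e-04  1.78693970e+00] [-0.63183632 -0.29070424 -1.39354344] [ 2.64485075e-01  6.06984137e-02  1.88843393e+00 -6.47716715e-04
  1.19357301e+00  4.85809749e-02]
0.17867414020667455
[523.5  55.6] 1680 [[0.7095, 0.4451], [0.68, 0.4275], [0.5991, 0.3791]]
[295.8 146.3] 204 [[0.4673, 0.2658], [0.4704, 0.2722], [0.4788, 0.29]]
[374.  190.6] 274 [[0.5633, 0.2355], [0.5535, 0.2461], [0.5265, 0.275]]
[471.4 265.8] 136 [[0.723, 0.1644], [0.6917, 0.1844], [0.6058, 0.2397]]
[325.6 301.1] 471 [[0.5418, 0.0773], [0.5349, 0.1091], [0.5158, 0.1964]]
[224.6 360.5] 22 [[0.4126, -0.0826], [0.423, -0.0294], [0.4516, 0.117]]
scene
[365.6 154.2] 5 [[0.3904, 0.2702], [0.4829, 0.2136]]
[386.6 157. ] 5 [[0.436, 0.3414], [0.5241, 0.2779]]
[372.  184.5] 6 [[0.5368, 0.2263], [0.6152, 0.174]]
[294.2 191. ] 27 [[0.4514, -0.0586], [0.538, -0.0833]]
[435.8 192.5] 111 [[0.6626, 0.4316], [0.7287, 0.3594]]
[370.7 193.1] 9 [[0.5712, 0.2037], [0.6462, 0.1536]]
[380.3 226.3] 9 [[0.7154, 0.171], [0.7764, 0.124]]
[198.5 234. ] 6 [[0.4976, -0.436], [0.5797, -0.4242]]
[230.6 273. ] 70 [[0.6862, -0.3715], [0.7501, -0.366]]
side
[375.  154.5] 4 [[0.2926, 0.542], [0.5256, 0.277]]
[352.6 155.8] 9 [[0.2409, 0.4629], [0.4832, 0.212]]
[365. 193.] 13 [[0.5345, 0.2244], [0.7244, 0.0159]]
[365.3 206. ] 6 [[0.6066, 0.1491], [0.7837, -0.0459]]
[278.6 219.1] 61 [[0.4913, -0.1146], [0.6889, -0.2626]]
[393.2 216.8] 17 [[0.7183, 0.1555], [0.8755, -0.0406]]
[245.4 283.2] 5 [[0.7113, -0.3882], [0.8698, -0.4875]]
```

View pics/w6.png

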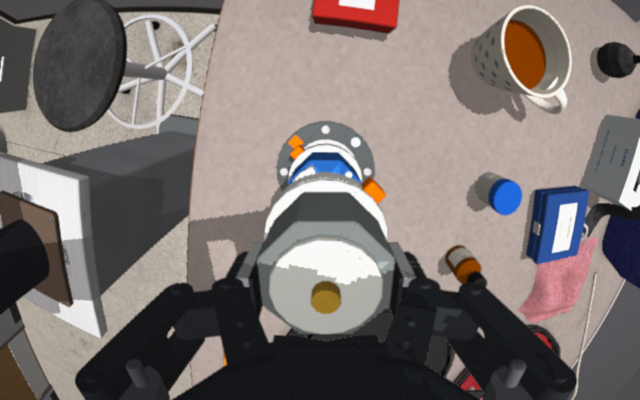

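View pics/s6c.png

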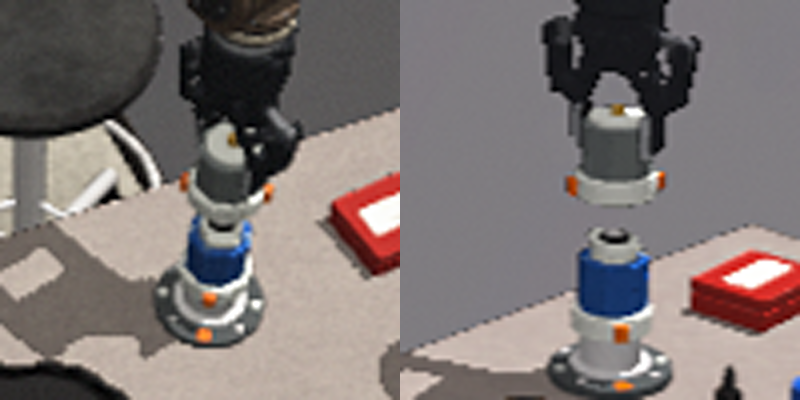

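Run:
```python
from h import *
c=dict(np.load("w6.npz"))
a=cv2.imread("pics/w6.png");A=cv2.resize(a[120:340,250:410],None,fx=2.7,fy=2.7,interpolation=cv2.INTER_CUBIC);cv2.imwrite("pics/w6a.png",A)
for v in (290,297):print(onz(c,(326,v),.2467,True))
print(proj(c,(.5056,.2413,.2467),True),proj(c,(.5052,.2433,.2467),True))
```

```text
[0.50435631 0.24960807 0.2467    ]
[0.50505918 0.24640917 0.2467    ]
[324.54380294 307.48482873] [324.6312839  303.35958516]
```

View pics/w6a.png

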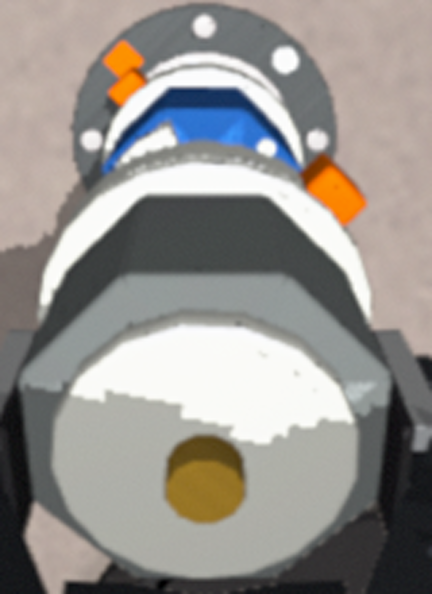

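```bash
python3 -m inch '0 0 0 -0.7 1 -10 255;0 0 0 0 0 -20 255;0 0 0 0 0 -10 255;0 0 0 0 0 -6 255;0 0 0 0 0 -4 255;0 0 0 0 0 -2 255;0 0 0 0 0 0 255;0 0 0 0 0 0 255'
```

```text
time_s: 15.9
position: [0.5052, 0.243, 0.2243]
eef_rot: [3.141, -0.0, 1.787]
wrist_force: [-0.6, -0.4, -1.6]
width: 0.057
```

```bash
python3 -m inch '0 0 0 0 0 -2 255;0 0 0 0 0 -1.5 255;0 0 0 0 0 -1 255;0 0 0 0 0 0 255'
```

```text
time_s: 16.4
position: [0.5051, 0.2429, 0.2198]
eef_rot: [3.141, 0.0, 1.787]
wrist_force: [-1.5, -0.7, 1.9]
width: 0.057
```

```bash
python3 -m inch '0 0 0 0 0 -0.5 255;0 0 -0.1 -0.2 0.1 0 255;0 0 -0.15 -0.3 0.2 0 255;0 0 -0.15 -0.3 0.2 0 255;0 0 -0.15 -0.3 0.2 0 255;0 0 -0.15 -0.3 0.2 0 255;0 0 0 0 0 0 255'
```

```text
time_s: 17.27
position: [0.5044, 0.2438, 0.2198]
eef_rot: [3.139, -0.001, 1.088]
wrist_force: [0.0, -0.4, 4.0]
width: 0.057
```

```bash
python3 -m inch '0 0 -0.15 -0.3 0.2 0 255;0 0 -0.15 -0.3 0.2 0 255;0 0 -0.15 -0.3 0.2 0 255;0 0 -0.15 -0.2 0.2 0 255;0 0 -0.15 -0.2 0 0 255;0 0 -0.08 0 0 0 255;0 0 -0.03 0 0 0 255;0 0 0 0 0 0 255'
python3 - <<'E'
from h import *
s=r.sense();print(s["time_s"],s["position"],s["eef_rot"],s["wrist_force"],s["ft_torque"])
E
```

```text
time_s: 18.27
position: [0.503, 0.2445, 0.2198]
eef_rot: [3.141, -0.002, 0.229]
wrist_force: [1.5, -0.7, 6.0]
width: 0.0572
18.275 [0.50301061 0.24451226 0.21977972] [ 3.14102676e+00 -2.02514037e-03  2.29271318e-01] [ 1.47934429 -0.68192675  5.99983831] [-0.34714634  0.11429349  0.01782701]
```

```bash
python3 -m inch '0 0 -0.03 0 0 0 255;0 0 -0.03 0 0 0 255;0 0 0 0 0 0 255'
python3 - <<'E'
from h import *
s=r.sense();print(s["time_s"],s["position"],s["eef_rot"],s["wrist_force"],s["ft_torque"])
E
```

```text
time_s: 18.65
position: [0.5028, 0.2444, 0.2198]
eef_rot: [3.141, -0.001, 0.17]
wrist_force: [-1.1, -2.8, 6.6]
width: 0.057
18.65 [0.50282185 0.24440501 0.219767  ] [ 3.14080565e+00 -1.16816908e-03  1.69516254e-01] [-1.0888256  -2.76865376  6.5509723 ] [-0.52257206  0.24151895  0.03964503]
```

```bash
python3 -m inch '0 0 -0.03 0 0 0 255;0 0 -0.02 0 0 0 255;0 0 0 0 0 0 255'
python3 - <<'E'
from h import *
s=r.sense();print(s["time_s"],s["position"],s["eef_rot"],s["wrist_force"],s["ft_torque"])
E
```

```text
time_s: 19.02
position: [0.5027, 0.2445, 0.2198]
eef_rot: [3.14, -0.001, 0.122]
wrist_force: [-0.8, -2.4, 6.3]
width: 0.0569
19.025 [0.50265962 0.24445813 0.21976285] [ 3.14039903e+00 -8.65803034e-04  1.21766488e-01] [-0.80301392 -2.44586929  6.3198544 ] [-0.408588    0.32840513  0.46108512]
```

```bash
python3 -m inch '0 0 0 0 0 0 120;0 0 0 0 0 0 0;0 0 0 0 0 0 0;0 0 0 0 0 0 0;0 0 0 0 0 20 0;0 0 0 0 0 40 0;0 0 0 15 -25 40 0;0 0 0 50 -30 20 0;0 0 0 40 -30 0 0;0 0 0 0 0 0 0;0 0 0 0 0 0 0'
python3 - <<'E'
from h import *
s=r.sense();print(s["time_s"],s["position"],s["eef_rot"],s["wrist_force"])
c=viewer.get_calibration("wrist");np.savez("w7.npz",**c)
w=viewer.camera("wrist")[:,:,::-1];cv2.imwrite("pics/w7.png",w)
b=viewer.camera("scene")[:,:,::-1];cv2.imwrite("pics/s7.png",b)
b2=viewer.camera("side")[:,:,::-1];cv2.imwrite("pics/d7.png",b2)
A=np.hstack([cv2.resize(b[130:210,330:410],(400,400),interpolation=cv2.INTER_CUBIC),cv2.resize(b2[140:220,325:405],(400,400),interpolation=cv2.INTER_CUBIC)])
cv2.imwrite("pics/s7c.png",A)
orange("pics/w7.png",c,(.010,.055,.123,.19),8)
E
```

```text
time_s: 20.4
position: [0.6068, 0.1598, 0.3378]
eef_rot: [-3.141, 0.002, 0.117]
wrist_force: [0.7, -0.5, 0.2]
width: 0.0851
20.4 [0.60682361 0.15977419 0.33781877] [-3.14093291e+00  1.94680510e-03  1.16681755e-01] [ 0.65142571 -0.45855242  0.24461545]
[123.4 103.4] 1174 [[0.6702, 0.468], [0.6714, 0.4342], [0.6731, 0.383], [0.6748, 0.3327]]
[321.3  90.5] 172 [[0.7003, 0.1773], [0.6981, 0.1764], [0.6947, 0.1749], [0.6913, 0.1735]]
[616.7 176.5] 137 [[0.6669, -0.3881], [0.6684, -0.325], [0.6707, -0.2298], [0.673, -0.136]]
[276.4 204.6] 72 [[0.5432, 0.2211], [0.5587, 0.2152], [0.5822, 0.2063], [0.6053, 0.1975]]
[266.6 222.2] 72 [[0.5157, 0.2333], [0.5343, 0.226], [0.5625, 0.215], [0.5902, 0.2042]]
[256.6 245.8] 111 [[0.4769, 0.2463], [0.4999, 0.2375], [0.5347, 0.2243], [0.569, 0.2113]]
[599.2 271.4] 24 [[0.4662, -0.439], [0.4905, -0.3702], [0.5271, -0.2663], [0.5631, -0.1639]]
[412.2 296.4] 24 [[0.4137, -0.0002], [0.4439, 0.0189], [0.4895, 0.0478], [0.5344, 0.0763]]
```

View pics/w7.png

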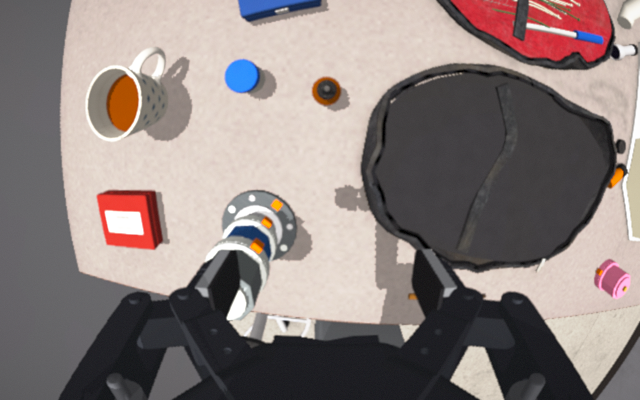

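View pics/s7c.png

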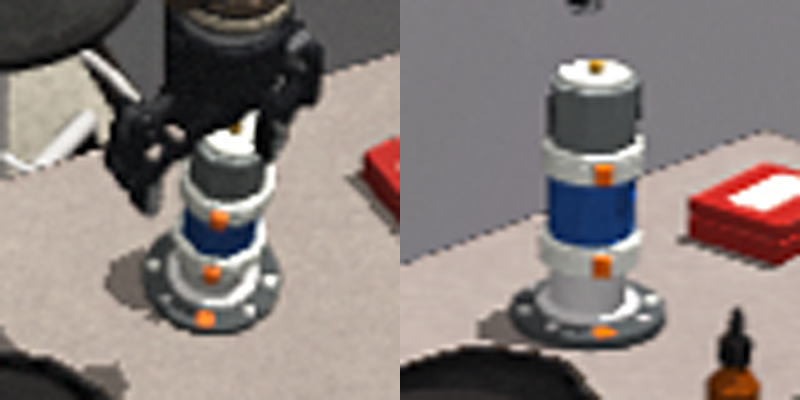

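All three orange features line up: the base mark is at -33°, the stage ear at -34° and the cap ear at -36°. In the side crop the stack stands straight with no gaps, and the seated TCP heights differ by 68 mm once the grip offset is taken out. The gripper is clear, so I'm handing in.

Run:
```python
from station import r, ticket
print(ticket.finish_job()); print(r.sense()["time_s"])
```

```text
the job is handed in; nothing more can be done
None
the job is handed in; nothing more can be done
```

The filter holder is assembled and handed in at about 20.5 s of the 61 s allowed; no verdict was reported. The blue stage is on the base and the grey cap is on the stage. Each was lowered at the entry angle, seated with light contact and turned clockwise until the torque rose to about 0.4 Nm at its stop.

- **Alignment:** in the last wrist picture the base mark is at -33°, the stage ear at -34° and the cap ear at -36°. That is within about 3°, against 11° allowed.
- **Height:** the seated heights are 68.0 mm apart once the grip difference is taken out. The stage's cone measured within 1 mm of the base centre. I did not measure the cap's centring after release; the side view shows it straight and without gaps.
- **Surroundings:** the gripper was open and clear at hand-in. I saw nothing else moved in the pictures, though I did not measure the other objects' positions.
- **Disagreements:** the cap's stop came about 4 to 5° later than predicted, which I put down to slight slip in the grip. Estimates of the cap's centre before lowering differed by about 2 to 3 mm between cameras. That was within the fit's play, and it seated without side load.

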